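# Stow the blue tape and bolt down the till flap

## Task

Lift the roll of blue tape off its hook and put it in the empty compartment of the bench till, then close the till's flap and slide its barrel bolt fully home in the keeper. Leave the cream tape and the brush hanging on their hooks, and do not disturb the glue bottle or the plane.

Things in the scene. Friction and masses are not known exactly. Their poses are not given: they have to be found in the camera images.
- chest: Bench till: fixed plywood box 260 deep (x), 380 wide (y), 105 high. Origin: centre of its underside; z up, -x is its front. On top: front rail x -130 to -61; fixed top y 52 to 190, where the glue stands; the flap over the opening x -60 to 100, y -170 to 50. Inner floor 12 above the bench; 81 clear under the shut flap.
- bay (a point): Point on the inner floor of the empty compartment, at chest x -25, y -108, z 12: mid-opening in y and clear in front of the open flap. Axes as the till's. The compartment is y -178 to -43 (opening from -170), x -118 to 118; a 6 thick divider, 60 high, parts it from the plane's compartment (y -37 to 50).
- keeper (a point): Brass keeper staple standing on the till's front rail, at chest x -85, y -60; this point is on the rail, z 105. Opening 16 wide (y) and 19.5 high, 14 long in x; outside 26 wide, 24.5 high. Axes as the till's.
- flap (a joint): Flap angle (rad): 0 = shut, flush with the till's top; starts at 1.25 to 1.5 (nearly upright at the back of the opening); stop at 1.65. Its free edge swings up and away from the robot, so the open flap's outer face, with the bolt, looks away. Stiff hinge: stays where left above about 1.1 rad (2 N at the edge moves it); lower, it sinks shut by itself in a second or two.
- flap_hinge (a point): Middle of the flap's hinge line (along the till's y) at chest x 100, y -60, z 105. The flap is a board 160 (hinge to free edge) x 220 x 12 thick, 0.55 kg; its outer face passes through the hinge line. The frame turns with the flap: x in its plane, away from the free edge; z out of its outer face.
- flap_edge (a point): Middle of the flap's free edge, on the outer face, 160 from the hinge line. Axes as flap_hinge.
- bolt (a joint): Bolt travel (m): 0 = withdrawn, 0.045 = fully home at its stop; starts at 0 to 0.010. Slides in the flap's plane towards its free edge (towards the till's front when shut); stays where left; about 4 N. Rod 12 thick, axis 11 above the outer face, on the flap's middle line. Withdrawn, its tip is 2 short of the free edge; home, 43 past it. It enters the keeper only with the flap fully shut.
- knob (a point): Middle of the bolt's brass knob, a pin 14 in diameter standing square out of the flap's outer face (straight up when shut) and moving with the rod. This point is 37 above the face; the knob spans 25 to 49. Straps 20 wide, 21 high hold the rod before and behind the knob's path.
- tape_mid (a point): Centre of the blue roll of tape: diameter 60, hole 34, width 24 (along its x, the roll's axis), about 80 g. Hangs by its hole on one of the three hooks, axis along the hook.
- rack: Hook rail fixed on the bench: base 130 x 350 x 18, posts at y -163 and 163, batten x 20 to 40, z 172 to 208. Three steel hooks 6 thick point to -x at y -100, 0, 100: level at z 183 from x 20 to -60, then turned up to a tip at x -66, top at z 198. A roll clears the tip when raised 13 to 24, then comes off towards -x. Origin: centre of underside; z up.
- cream_tape_mid (a point): Centre of a cream roll of tape, same size as the blue one, hung on another hook.
- brush_mid (a point): Middle of a small bench brush (150 long, 46 wide, head down, hung by a steel eye) on the remaining hook.
- glue_mid (a point): Middle of a white glue bottle (48 in diameter, 125 high) standing on the till's fixed top.
- plane_mid (a point): Middle of a small steel and brass block plane (130 x 42, 42 high) lying in the till's other compartment.
Things that resemble listed ones, but are neither listed nor needed, are in the scene too. Of the things that look like the part that bears tape_mid, the largest one is meant.

How it is judged:
By the outcome, as a careful person would: the job done as asked, in the order asked, and still so for the second after the job is handed in, with the robot touching nothing.
It also fails if it takes over 56 s, if anything falls off the work surface, if the arm or the gripper's body presses on something with over 40 N, if the wrist force passes 120 N, or if a joint passes its speed limit or range.

## Robot

A 7-joint arm with a two-finger parallel gripper is mounted at the origin on the work surface. World frame = base frame: x ahead of the robot, y to its left, z up, the work surface at z = 0. Lengths are in m, angles in rad, forces in N, time in s.
With the tool pointing down it reaches from about 0.4 to 0.875 m from the base axis. Payload 4.4 kg.
Tool frame: the origin (TCP) lies at the very end of the fingers, on their centre line; the grasp point (between the pads) lies 19 mm behind it; z points along the fingers, y is the line along which they close (so a half turn about z gives the same grasp; the last joint's range is limited). The gripper opens to 85 mm and grips with 20 to 120 N. Pads are 22 mm wide; open, the fingers measure 114 mm over their backs; the gripper's body (76 mm by 85 mm) begins 54 mm behind the grasp point. The pads swing forward as they close: fully open they stand 13 mm farther back than shut.
Start: joints at [1.252, 0.628, 0.038, 1.517, -0.027, 0.996, -0.02], TCP at [0.163, -0.629, 0.231] pointing down, gripper open.
Joint ranges: [-3.06, 3.06], [-0.37, 2.12], [-1.25, 1.32], [0.18, 2.47], [-1.1, 4.24], [0.23, 1.98], [-2.94, 2.94]. Speed limits (rad/s): [2.57, 2.57, 3.14, 3.14, 3.14, 3.14, 3.14].

## Interface

Orientations are given as [roll, pitch, yaw] about the fixed x, y, z axes, in that order (R = Rz(yaw) Ry(pitch) Rx(roll)).
In Python, from cell import env gives the robot as it stands.
- The arm moves only by the tool arm_command, never from a script. Its argument "commands" is a list of rows, each a list of 7 numbers: the shift along the tool's x, y, z in m, then the turn, a rotation vector about the tool's x, y, z in degrees, then the closure, from -1 (fully open) to 1 (shut). In form: [[tx, ty, tz, ax, ay, az, fingers], ...]. A call has 1 to 20 rows; each row shifts and turns the commanded pose from where the row before left it, along the tool's axes as they then stand; what a row does not reach is not made up. A row lasts 1/10 s, in which the tool goes at most 50 mm and 8.59 degrees, less where a joint would pass 70% of its speed; a pose out of reach is approached as far as the arm can. A call with a gripper value outside its range is refused whole. The fingers move at their own pace and stop on an object; "grip_force" is the grip in N (left out, the last holds). Time passes only in rows, so rows that do not move let the fingers close. It gives the time, the measured TCP pose, the force, the opening and the grip force at its end, in the units of the state.
- env.get_state(): the state, without advancing time (a new reading comes with each control period).
- env.capture(name): name is "scene" or "top"; returns (picture, depth): 420x560x3 uint8, red, green, blue; 420x560 float32, m along the optical axis (not along the pixel's ray), 0 where there is no reading.
- env.camera_info(name): a dict with "vfov" (degrees; the focal length in pixels is half the picture's height over the tangent of half this angle, whatever the lens; pixels are square), "cx", "cy" (the principal point, pixels), "xyz" and "attitude" of the camera in the world. Camera axes: x right, y up, looking along -z (the intrinsics and any distortion apply to the point x, -y, -z); pixel columns grow to the right and rows downward; lengths in m; the calibration is good to about 2 mm. A picture is of the moment at which its call begins. camera_info takes no time and is no camera call.
- env.job_done(): hands the job in; it is judged then, once.
The state is a dict: "time": time; "qpos": joint angles; "joint_velocities": joint speeds; "joint_torque": joint torques, N m; "ee_pos": TCP position; "tcp_rot": TCP orientation; "contact_force": force on the tool from outside, world axes, zero at the start; "torque": the same for the moment, N m; "grip_width": opening from 0.0 (shut) to 1.0 (fully open); "grip_force": force on a finger pad.
Only numpy, scipy, OpenCV 4.12 (cv2) and the standard library are available. Lean on these libraries where they do the work, as an engineer would, in place of code of your own. Each camera call takes 0.05 s, during which the arm holds its last target. There are 200 camera calls.

## Working session

There is one attempt and no reset: what is moved stays moved. The work goes in short steps, Python scripts to look and compute and a tool call to move; the robot and the scene stay as the last step left them, time stands still between calls to the robot, and variables do not carry over. Pictures are saved under pics/ and viewed, at most 11 in all, crops included, and the job is handed in when it is done.

Besides the shell and the picture viewer there is one more tool, called after ">>>" as name(argument=value, ...), one argument or row to a line, values as JSON. arm_command: Moves the arm, as the interface text tells. Its arguments: {"type":"object","properties":{"commands":{"type":"array"},"grip_force":{"type":"number"}},"required":["commands"]}

```bash
ls; mkdir -p pics
cat > h.py <<'E'
import numpy as np, cv2
from scipy.spatial.transform import Rotation as R
from cell import env
def cap(n):
    im,d=env.capture(n); i=env.camera_info(n); return im,d,i
def pts(d,i):
    h,w=d.shape; f=h/2/np.tan(np.radians(i['vfov'])/2)
    v,u=np.mgrid[:h,:w]
    P=np.stack([(u-i['cx'])/f*d,-(v-i['cy'])/f*d,-d],-1)
    a=np.array(i['attitude']); 
    Rm=a if a.shape==(3,3) else (R.from_euler('xyz',a).as_matrix() if a.size==3 else R.from_quat(a).as_matrix())
    return P@Rm.T+np.array(i['xyz'])
E
python3 - <<'E'
from h import *
for n in('scene','top'):
    im,d,i=cap(n); print(i); cv2.imwrite(f'pics/{n}0.png',im[...,::-1]); np.savez(f'{n}0.npz',im=im,P=pts(d,i),d=d)
print(env.get_state())
E
```

```text
pics
{'vfov': 57.647603791869024, 'cx': 279.73482533174996, 'cy': 214.32177923212404, 'xyz': array([ 1.00180698, -0.72818326,  0.80625223]), 'attitude': array([ 0.91408065, -0.02086655,  0.64011221])}
{'vfov': 57.914460933916615, 'cx': 282.92194123339647, 'cy': 206.06652229493756, 'xyz': array([ 0.48374536, -0.00743016,  0.94352216]), 'attitude': array([ 0.05648224, -0.01335359, -1.56276968])}
{'time': 0.1, 'qpos': array([ 1.25221572,  0.62929498,  0.03843623,  1.51825752, -0.02699637,
        0.99632369, -0.01999337]), 'joint_velocities': array([ 6.79103939e-05, -3.09168836e-03,  9.62454719e-04, -4.43333344e-03,
        5.88457419e-04, -1.55911577e-07, -1.14743144e-03]), 'joint_torque': array([ 3.65231936e-03, -5.64535046e+01,  1.23081576e+00, -1.93975836e+01,
        1.13060034e-02,  5.43564674e-03, -1.94599937e-05]), 'ee_pos': array([ 0.16245451, -0.62878562,  0.23045746]), 'tcp_rot': array([-3.13982693e+00,  1.81335147e-05,  2.52796363e-01]), 'contact_force': array([-0.24302899, -0.25720627, -1.0931064 ]), 'torque': array([ 0.02159875, -0.00619231, -0.04532677]), 'grip_force': 0.0, 'grip_width': 0.996610026593643}
```

View pics/scene0.png

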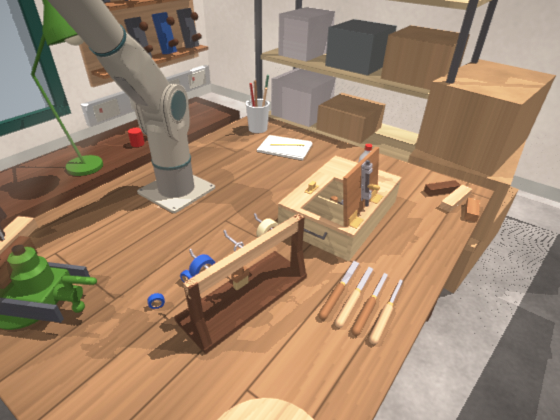

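View pics/top0.png

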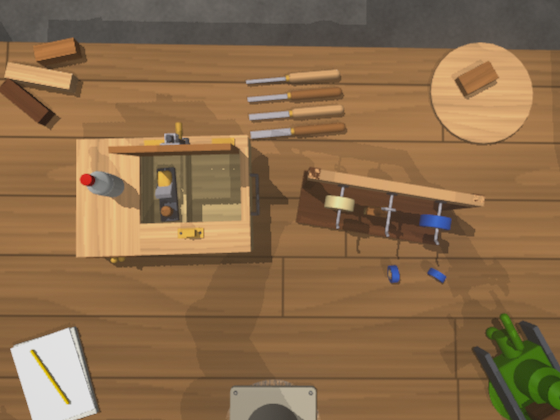

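Run:
```python
from h import *
T=np.load('top0.npz');S=np.load('scene0.npz')
a=cv2.resize(T['im'][150:300,290:490],(800,600),interpolation=2)
b=cv2.resize(T['im'][120:270,60:260],(800,600),interpolation=2)
c=cv2.resize(S['im'][130:330,140:410],(800,592),interpolation=2)
out=np.vstack([np.hstack([cv2.resize(a,(400,300)),cv2.resize(b,(400,300))])]); 
out=np.vstack([out,np.hstack([cv2.resize(c,(400,296)),cv2.resize(S['im'][140:250,270:410],(400,296),interpolation=2)])])
cv2.imwrite('pics/crop0.png',out[...,::-1])
np.set_printoptions(precision=3,suppress=True)
for nm,D,L in(('top',T,[(435,222),(393,274),(437,275),(340,203),(388,208),(320,177),(470,199),(440,205),(436,240),(339,222),(80,200),(120,230),(247,145),(247,245),(82,250),(160,240),(230,240),(190,233),(84,145),(206,220),(205,190),(120,150),(225,147),(172,138),(166,210)]),('scene',S,[(202,267),(186,277),(156,300),(267,228),(375,155),(350,210),(313,185)])):
    for u,v in L: print(nm,u,v,D['P'][v,u])
for D in (T,S):
    im=D['im'].astype(int);m=((im[...,2]>im[...,0]+50)&(im[...,2]>im[...,1]+40)).astype(np.uint8)
    n,l,s,ce=cv2.connectedComponentsWithStats(m)
    for k in range(1,n):
        if s[k,4]>20:
            p=D['P'][l==k]; p=p[p[:,2]>-.1]; print(s[k],ce[k],np.median(p,0),p.min(0),p.max(0))
```

```text
top 435 222 [ 0.497 -0.319  0.195]
top 393 274 [ 0.376 -0.281  0.041]
top 437 275 [ 0.374 -0.386  0.04 ]
top 340 203 [ 0.533 -0.13   0.196]
top 388 208 [ 0.524 -0.227  0.19 ]
top 320 177 [ 0.583 -0.089  0.208]
top 470 199 [ 0.543 -0.384  0.205]
top 440 205 [ 0.532 -0.334  0.184]
top 436 240 [ 0.461 -0.324  0.185]
top 339 222 [ 0.498 -0.157  0.017]
top 80 200 [0.541 0.428 0.104]
top 120 230 [0.476 0.339 0.103]
top 247 145 [0.667 0.063 0.105]
top 247 245 [0.445 0.06  0.108]
top 82 250 [0.431 0.42  0.105]
top 160 240 [0.454 0.25  0.106]
top 230 240 [0.456 0.098 0.105]
top 190 233 [0.471 0.18  0.129]
top 84 145 [0.663 0.424 0.104]
top 206 220 [0.501 0.169 0.011]
top 205 190 [0.574 0.172 0.013]
top 120 150 [0.621 0.278 0.262]
top 225 147 [0.629 0.09  0.261]
top 172 138 [0.644 0.186 0.261]
top 166 210 [0.523 0.254 0.054]
scene 202 267 [ 0.362 -0.221 -0.001]
scene 186 277 [ 1.002 -0.728  0.806]
scene 156 300 [ 0.381 -0.396  0.033]
scene 267 228 [ 0.545 -0.147  0.192]
scene 375 155 [0.63  0.274 0.249]
scene 350 210 [0.651 0.104 0.15 ]
scene 313 185 [0.478 0.18  0.127]
[420 215  31  14 342] [435.474 221.187] [ 0.499 -0.32   0.194] [ 0.484 -0.429 -0.002] [ 0.518 -0.007  0.944]
[389 266  10  16 112] [394.366 273.384] [ 0.377 -0.286  0.037] [ 0.359 -0.307 -0.004] [ 0.394 -0.276  0.042]
[429 269  17  13 112] [437.009 274.545] [ 0.375 -0.387  0.037] [ 0.36  -0.423 -0.003] [ 0.484 -0.007  0.944]
[161  22  12  27 140] [166.679  31.65 ] [-0.539  0.487  0.394] [-0.55   0.461  0.326] [-0.525  0.514  0.431]
[181 254  34  25 321] [196.988 265.103] [ 0.498 -0.334  0.19 ] [ 0.338 -0.728 -0.002] [ 1.002 -0.178  0.806]
[148 293  16  15 121] [155.463 298.471] [ 0.376 -0.392  0.037] [ 0.361 -0.413  0.003] [ 0.392 -0.375  0.045]
```

View pics/crop0.png

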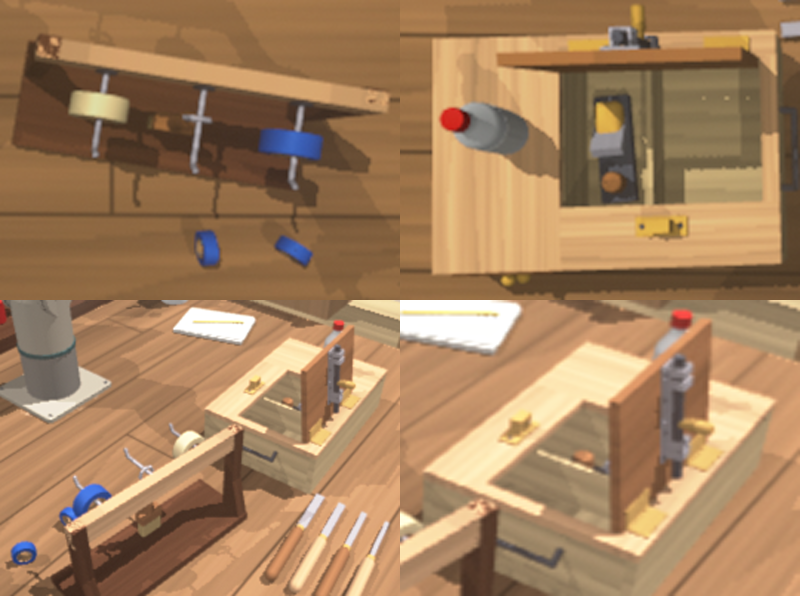

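```bash
cat >> h.py <<'E'
def rect(P,mask):
    q=P[mask][:,:2].astype(np.float32); return cv2.minAreaRect(q)
def go(pos,yaw=None,pitch_R=None):
    """print tool-frame shift and turn from current measured pose to a tool-down pose"""
    s=env.get_state(); A=R.from_euler('xyz',s['tcp_rot']); 
    B=R.from_euler('xyz',[np.pi,0,yaw]) if pitch_R is None else pitch_R
    print('pos',np.round(s['ee_pos'],4),'yaw',round(s['tcp_rot'][2],3),'t',round(s['time'],2),'shift(mm)',np.round(A.inv().apply(np.array(pos)-s['ee_pos'])*1e3,1),'turn',np.round((A.inv()*B).as_rotvec(degrees=True),1))
E
python3 - <<'E'
from h import *
np.set_printoptions(precision=4,suppress=True)
T=np.load('top0.npz');P=T['P'];u=np.arange(560)[None,:];v=np.arange(420)[:,None]
m=(P[...,2]>.198)&(P[...,2]<.212)&(u>300)&(v>160)&(v<210)&(P[...,0]>.52)
q=P[m][:,:2]; c=q.mean(0);_,_,Vt=np.linalg.svd(q-c); ax=Vt[0]; ax*=np.sign(ax[1]); t=(q-c)@ax
print('batten',m.sum(),cv2.minAreaRect(q.astype(np.float32)),c,'dir',ax,t.min(),t.max())
yaw=np.arctan2(-ax[0],ax[1]); print('rack yaw',yaw)
mid=c+ax*(t.min()+t.max())/2; X=np.array([np.cos(yaw),np.sin(yaw)]);Y=np.array([-X[1],X[0]])
O=mid-.03*X; print('rack O',O); 
for y in(-.1,0,.1): print('hook tip',O-.066*X+y*Y,'level end',O+y*Y)
im=T['im'].astype(int);b=((im[...,2]>im[...,0]+50)&(im[...,2]>im[...,1]+40))&(P[...,2]>.17)&(P[...,2]<.22)
r=P[b][:,:2]; loc=(r-O)@np.stack([X,Y],1); zz=P[b][:,2]; print('blue rack-local',np.percentile(loc,[2,50,98],axis=0),'ztop',np.percentile(zz,95))
# chest top
m=(abs(P[...,2]-.105)<.004)&(u<262)&(u>65)&(v>130)&(v<262)
rc=cv2.minAreaRect(P[m][:,:2].astype(np.float32)); print('chest',rc, cv2.boxPoints(rc))
# robust edges
fm=m&(v>235)
# flap top edge
m=(P[...,2]>.245)&(P[...,2]<.275)&(u>105)&(u<235)&(v>135)&(v<160)
print('flapedge',np.percentile(P[m],[2,50,98],axis=0)); q=P[m][:,:2]; print(cv2.minAreaRect(q.astype(np.float32)))
E
```

```text
batten 1962 ((0.5416256785392761, -0.2342432290315628), (0.34857872128486633, 0.07058463245630264), 81.19962310791016) [ 0.5638 -0.2353] dir [0.1454 0.9894] -0.17670596046180975 0.17194172420157697
rack yaw -0.1458790730863795
rack O [ 0.5338 -0.2333]
hook tip [ 0.454  -0.3226] level end [ 0.5193 -0.3322]
hook tip [ 0.4685 -0.2237] level end [ 0.5338 -0.2333]
hook tip [ 0.483  -0.1247] level end [ 0.5483 -0.1343]
blue rack-local [[-0.033  -0.1214]
 [-0.022  -0.0902]
 [-0.0111 -0.0705]] ztop 0.198867814340199
chest ((0.5530192852020264, 0.2487768530845642), (0.2605213522911072, 0.3808732032775879), 2.2024481296539307) [[0.4155 0.4341]
 [0.4302 0.0535]
 [0.6905 0.0635]
 [0.6759 0.4441]]
flapedge [[0.6173 0.0844 0.2498]
 [0.626  0.1898 0.2618]
 [0.645  0.2958 0.2682]]
((0.6341391801834106, 0.19116060435771942), (0.029999148100614548, 0.220211923122406), 2.06215500831604)
```

The large blue roll hangs at top (435,222), and that is the one I will take. The small blue rolls at (393,274) and (437,275) lie on the bench and are decoys. The cream roll is at (340,203) and the brush is on the middle hook at (388,208).

>>> arm_command(
  commands=[
    [0, 0, -0.03, 0, 0, 7.6, -1],
    [0, 0, -0.03, 0, 0, 7.6, -1],
    [0, 0, 0, 0, 0, 7.7, -1],
    [0.029, -0.035, 0, 0, 0, 0, -1],
    [0.029, -0.035, 0, 0, 0, 0, -1],
    [0.029, -0.035, 0, 0, 0, 0, -1],
    [0.029, -0.035, 0, 0, 0, 0, -1],
    [0.029, -0.035, 0, 0, 0, 0, -1],
    [0.029, -0.035, 0, 0, 0, 0, -1],
    [0.029, -0.035, 0, 0, 0, 0, -1],
    [0.029, -0.035, 0, 0, 0, 0, -1],
    [0.029, -0.035, 0, 0, 0, 0, -1],
    [0.029, -0.035, 0, 0, 0, 0, -1],
    [0, 0, 0, 0, 0, 0, -1],
    [0, 0, 0, 0, 0, 0, -1],
  ],
  grip_force=30,
)

```text
time: 1.6
ee_pos: [0.5014, -0.3241, 0.2907]
tcp_rot: [-3.141, 0.001, -0.144]
contact_force: [-0.0, -1.1, 1.1]
grip_width: 0.998
grip_force: 0.0
```

Run:
```python
from h import *
im,d,i=cap('scene');im2,d2,i2=cap('top')
go([.498,-.326,.15],-.146)
o=np.hstack([cv2.resize(im[150:350,80:350],(400,296),interpolation=2),cv2.resize(im2[130:290,300:516],(400,296),interpolation=2)])
cv2.imwrite('pics/g1.png',o[...,::-1])
```

```text
pos [ 0.4995 -0.3266  0.291 ] yaw -0.149 t 1.7 shift(mm) [ -1.4  -0.5 141. ] turn [ 0.   0.1 -0.1]
```

View pics/g1.png

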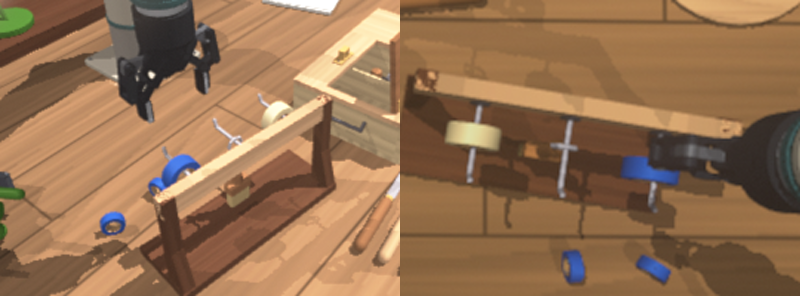

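The fingers straddle the blue roll, scene crop (182,170), and the hand is clear of the batten. I'll descend and grip.

>>> arm_command(
  commands=[
    [-0.001, 0, 0.03, 0, 0, 0, -1],
    [0, 0, 0.03, 0, 0, 0, -1],
    [0, 0, 0.03, 0, 0, 0, -1],
    [0, 0, 0.025, 0, 0, 0, -1],
    [0, 0, 0.025, 0, 0, 0, -1],
    [0, 0, 0, 0, 0, 0, -1],
    [0, 0, 0, 0, 0, 0, 1],
    [0, 0, 0, 0, 0, 0, 1],
    [0, 0, 0, 0, 0, 0, 1],
    [0, 0, 0, 0, 0, 0, 1],
    [0, 0, 0, 0, 0, 0, 1],
    [0, 0, 0, 0, 0, 0, 1],
  ],
  grip_force=30,
)

```text
time: 2.9
ee_pos: [0.5002, -0.3267, 0.1531]
tcp_rot: [3.14, -0.002, -0.147]
contact_force: [-1.3, -1.5, 6.1]
grip_width: 0.699
grip_force: 32.4
```

>>> arm_command(
  commands=[
    [0, 0, -0.009, 0, 0, 0, 1],
    [0, 0, -0.009, 0, 0, 0, 1],
    [0, 0, 0, 0, 0, 0, 1],
    [0, 0, 0, 0, 0, 0, 1],
  ],
)

```text
time: 3.3
ee_pos: [0.5, -0.3253, 0.1697]
tcp_rot: [3.142, -0.001, -0.147]
contact_force: [-0.3, 0.0, -0.7]
grip_width: 0.7
grip_force: 32.8
```

Run:
```python
from h import *
im,d,i=cap('scene');im2,d2,i2=cap('top')
s=env.get_state();print(s['contact_force'],s['ee_pos'],s['grip_width'])
o=np.hstack([cv2.resize(im[190:330,120:310],(400,296),interpolation=2),cv2.resize(im2[160:270,360:508],(400,296),interpolation=2)])
cv2.imwrite('pics/g2.png',o[...,::-1])
```

```text
[-0.10928974  0.44978085 -1.37539281] [ 0.49957436 -0.32510652  0.16906633] 0.6981181267904384
```

View pics/g2.png

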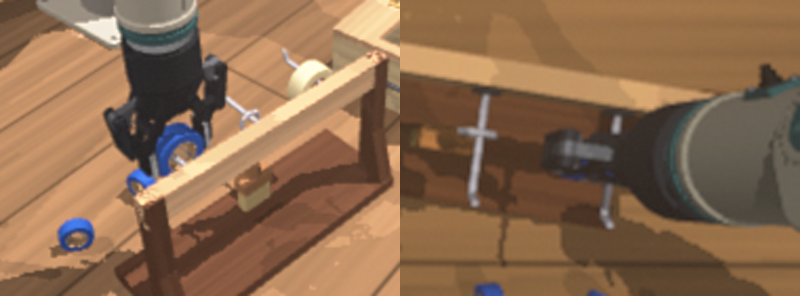

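The roll is gripped and lifted, scene crop (182,148), with the hook visible through its hole. I'll slide it off towards -x.

>>> arm_command(
  commands=[
    [0, 0, -0.002, 0, 0, 0, 1],
    [-0.015, 0, 0, 0, 0, 0, 1],
    [-0.015, 0, 0, 0, 0, 0, 1],
    [-0.015, 0, 0, 0, 0, 0, 1],
    [-0.015, 0, 0, 0, 0, 0, 1],
    [-0.015, 0, 0, 0, 0, 0, 1],
    [-0.015, 0, 0, 0, 0, 0, 1],
    [0, 0, 0, 0, 0, 0, 1],
  ],
)

```text
time: 4.2
ee_pos: [0.4084, -0.312, 0.1712]
tcp_rot: [-3.141, 0.003, -0.149]
contact_force: [-0.5, -1.0, -0.9]
grip_width: 0.7
grip_force: 32.8
```

>>> arm_command(
  commands=[
    [0, 0, -0.035, 0, 0, 0, 1],
    [0, 0, -0.035, 0, 0, 0, 1],
    [0, 0, -0.03, 0, 0, -5.3, 1],
    [0, 0, 0, 0, 0, -5.3, 1],
    [0.0117, -0.0374, 0, 0, 0, 0, 1],
    [0.0117, -0.0374, 0, 0, 0, 0, 1],
    [0.0117, -0.0374, 0, 0, 0, 0, 1],
    [0.0117, -0.0374, 0, 0, 0, 0, 1],
    [0.0117, -0.0374, 0, 0, 0, 0, 1],
    [0.0117, -0.0374, 0, 0, 0, 0, 1],
    [0.0117, -0.0374, 0, 0, 0, 0, 1],
    [0.0117, -0.0374, 0, 0, 0, 0, 1],
    [0.0117, -0.0374, 0, 0, 0, 0, 1],
    [0.0117, -0.0374, 0, 0, 0, 0, 1],
    [0.0117, -0.0374, 0, 0, 0, 0, 1],
    [0.0117, -0.0374, 0, 0, 0, 0, 1],
    [0, 0, 0, 0, 0, 0, 1],
    [0, 0, 0, 0, 0, 0, 1],
  ],
)

```text
time: 6.0
ee_pos: [0.5342, 0.1431, 0.271]
tcp_rot: [-3.141, 0.0, 0.041]
contact_force: [-0.4, -0.4, -0.7]
grip_width: 0.699
grip_force: 33.3
```

Run:
```python
from h import *
im,d,i=cap('scene');im2,d2,i2=cap('top')
go([.532,.142,.03],.038)
o=np.hstack([cv2.resize(im[110:260,230:432],(400,296),interpolation=2),cv2.resize(im2[110:260,80:282],(400,296),interpolation=2)])
cv2.imwrite('pics/g3.png',o[...,::-1])
```

```text
pos [0.5341 0.1406 0.2712] yaw 0.037 t 6.1 shift(mm) [ -1.9  -1.7 241.2] turn [ 0.1  0.  -0.1]
```

View pics/g3.png

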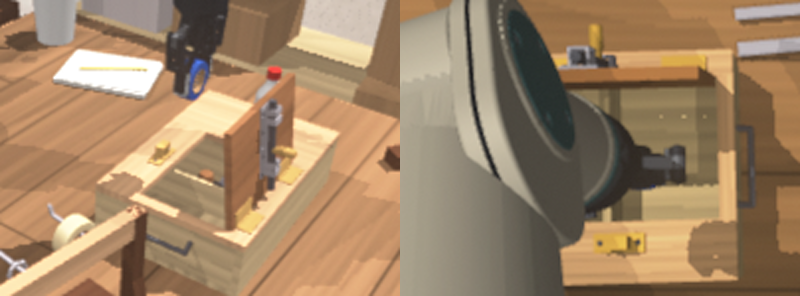

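The roll (scene crop (197,80)) is in the fingers above the empty compartment, and the way down is clear.

>>> arm_command(
  commands=[
    [-0.002, -0.002, 0.035, 0, 0, 0, 1],
    [0, 0, 0.035, 0, 0, 0, 1],
    [0, 0, 0.035, 0, 0, 0, 1],
    [0, 0, 0.035, 0, 0, 0, 1],
    [0, 0, 0.035, 0, 0, 0, 1],
    [0, 0, 0.03, 0, 0, 0, 1],
    [0, 0, 0.02, 0, 0, 0, 1],
    [0, 0, 0.008, 0, 0, 0, 1],
    [0, 0, 0.003, 0, 0, 0, 1],
    [0, 0, 0, 0, 0, 0, 1],
  ],
)

```text
time: 7.1
ee_pos: [0.5325, 0.1431, 0.0359]
tcp_rot: [-3.142, -0.001, 0.037]
contact_force: [0.9, -0.4, -1.1]
grip_width: 0.695
grip_force: 33.3
```

>>> arm_command(
  commands=[
    [0, 0, 0.003, 0, 0, 0, 1],
    [0, 0, 0.003, 0, 0, 0, 1],
    [0, 0, 0, 0, 0, 0, 1],
  ],
)

```text
time: 7.4
ee_pos: [0.532, 0.1435, 0.0296]
tcp_rot: [-3.141, -0.001, 0.038]
contact_force: [0.4, -0.5, -0.9]
grip_width: 0.699
grip_force: 33.3
```

>>> arm_command(
  commands=[
    [0, 0, 0.002, 0, 0, 0, 1],
    [0, 0, 0.002, 0, 0, 0, 1],
    [0, 0, 0, 0, 0, 0, 1],
  ],
)

```text
time: 7.7
ee_pos: [0.5321, 0.1436, 0.0257]
tcp_rot: [-3.141, -0.001, 0.038]
contact_force: [-1.4, -0.1, 2.8]
grip_width: 0.702
grip_force: 33.7
```

>>> arm_command(
  commands=[
    [0, 0, 0, 0, 0, 0, -0.6],
    [0, 0, 0, 0, 0, 0, -0.75],
    [0, 0, 0, 0, 0, 0, -0.75],
    [0, 0, 0, 0, 0, 0, -0.75],
  ],
)

```text
time: 8.1
ee_pos: [0.5319, 0.1438, 0.0253]
tcp_rot: [-3.141, -0.0, 0.038]
contact_force: [-0.5, 1.2, 0.6]
grip_width: 0.877
grip_force: 0.0
```

>>> arm_command(
  commands=[
    [0, 0, -0.02, 0, 0, 0, -0.75],
    [0, 0, -0.03, 0, 0, 0, -0.75],
    [0, 0, -0.04, 0, 0, 0, -0.75],
    [0, 0, -0.04, 0, 0, 0, 1],
    [0, 0, -0.04, 0, 0, 0, 1],
    [0, 0, -0.04, 0, 0, 0, 1],
    [0, 0, -0.04, 0, 0, 0, 1],
    [0, 0, -0.04, 0, 0, 0, 1],
    [0, 0, 0, 0, 0, 0, 1],
    [0, 0, 0, 0, 0, 0, 1],
  ],
)

```text
time: 9.1
ee_pos: [0.532, 0.1433, 0.316]
tcp_rot: [-3.141, -0.002, 0.038]
contact_force: [-0.1, -0.5, -0.0]
grip_width: -0.001
grip_force: 0.0
```

Run:
```python
from h import *
np.set_printoptions(precision=4,suppress=True)
im,d,i=cap('scene');im2,d2,i2=cap('top')
C=np.array([.553,.249]);c,s=np.cos(.038),np.sin(.038)
for nm,D,I,g in(('scene',d,i,im),('top',d2,i2,im2)):
    P=pts(D,I); q=(P[...,:2]-C)@np.array([[c,-s],[s,c]])
    m=(abs(q[...,1]+135)<1e9)&(q[...,1]>-.168)&(q[...,1]<-.11)&(q[...,0]>.02)&(q[...,0]<.13)&(P[...,2]>.125)&(P[...,2]<.275)&(D>0)
    print(nm,m.sum())
    for z in np.arange(.13,.275,.02):
        k=m&(abs(P[...,2]-z)<.01)
        if k.sum(): print(round(z,3),k.sum(),np.percentile(q[k][:,0],[2,50,98]))
    ii=g.astype(int); b=((ii[...,2]>ii[...,0]+50)&(ii[...,2]>ii[...,1]+40))&(abs(q[...,0])<.13)&(abs(q[...,1])<.19)
    if b.sum(): print('blue',b.sum(),np.percentile(q[b],[5,50,95],axis=0),np.percentile(P[b][:,2],[5,95]))
print(env.get_state()['ee_pos'])
o=np.hstack([cv2.resize(im[110:260,230:432],(400,296),interpolation=2),cv2.resize(im2[110:260,80:282],(400,296),interpolation=2)])
cv2.imwrite('pics/g4.png',o[...,::-1])
```

```text
scene 433
0.13 45 [0.0943 0.0961 0.0997]
0.15 51 [0.0912 0.0933 0.0955]
0.17 54 [0.0881 0.0905 0.092 ]
0.19 56 [0.0847 0.0873 0.0899]
0.21 56 [0.0818 0.0842 0.0867]
0.23 57 [0.0788 0.0814 0.0834]
0.25 59 [0.0761 0.0783 0.0804]
0.27 55 [0.0644 0.0718 0.0772]
blue 63 [[-0.0365 -0.1205]
 [-0.0233 -0.1074]
 [-0.0144 -0.0863]] [0.063  0.0724]
top 322
0.13 5 [0.0834 0.0839 0.0844]
0.15 15 [0.0796 0.0806 0.0817]
0.17 15 [0.0768 0.0781 0.0792]
0.19 14 [0.0736 0.0746 0.0756]
0.21 17 [0.0709 0.0721 0.0733]
0.23 17 [0.0675 0.0687 0.0697]
0.25 35 [0.0645 0.0666 0.0758]
0.27 204 [0.0645 0.0705 0.0758]
blue 222 [[-0.0377 -0.1266]
 [-0.027  -0.1039]
 [-0.0169 -0.079 ]] [0.0566 0.0722]
[0.5309 0.1431 0.3141]
```

View pics/g4.png

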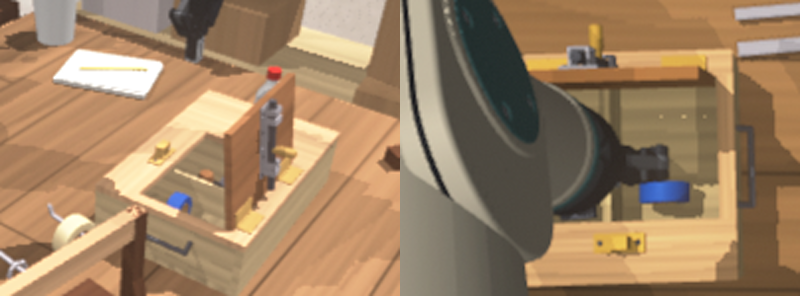

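The roll stands in the empty compartment (top crop (665,190)) and the flap is at about 1.42 rad. I'll go over it and pull its edge forward with closed fingers, away from the knob.

>>> arm_command(
  commands=[
    [0.035, 0.006, 0, 0, 0, 0, 1],
    [0.035, 0.006, 0, 0, 0, 0, 1],
    [0.035, 0.006, 0, 0, 0, 0, 1],
    [0.036, 0.007, 0, 0, 0, 0, 1],
    [0, 0, 0.03, 0, 0, 0, 1],
    [0, 0, 0.03, 0, 0, 0, 1],
    [0, 0, 0.019, 0, 0, 0, 1],
    [0, 0, 0, 0, 0, 0, 1],
    [-0.015, 0, 0, 0, 0, 0, 1],
    [-0.015, 0, 0, 0, 0, 0, 1],
    [-0.012, 0, 0, 0, 0, 0, 1],
  ],
)

```text
time: 10.3
ee_pos: [0.6323, 0.1223, 0.2368]
tcp_rot: [-3.141, -0.003, 0.038]
contact_force: [2.6, -0.4, -1.3]
grip_width: 0.004
grip_force: 1.1
```

>>> arm_command(
  commands=[
    [-0.01, 0, 0, 0, 0, 0, 1],
    [-0.01, 0, 0, 0, 0, 0, 1],
    [-0.01, 0, 0, 0, 0, 0, 1],
    [-0.01, 0, 0, 0, 0, 0, 1],
    [-0.01, 0, 0, 0, 0, 0, 1],
    [-0.005, 0, 0, 0, 0, 0, 1],
    [0, 0, 0, 0, 0, 0, 1],
    [0, 0, 0, 0, 0, 0, 1],
    [0, 0, 0, 0, 0, 0, 1],
    [0, 0, 0, 0, 0, 0, 1],
    [0, 0, 0, 0, 0, 0, 1],
    [0, 0, 0, 0, 0, 0, 1],
    [0, 0, 0, 0, 0, 0, 1],
    [0, 0, 0, 0, 0, 0, 1],
  ],
)

```text
time: 11.7
ee_pos: [0.5767, 0.1202, 0.2363]
tcp_rot: [-3.142, 0.0, 0.038]
contact_force: [0.2, -0.2, -0.2]
grip_width: -0.0
grip_force: 0.0
```

```bash
cat >> h.py <<'E'
C=np.array([.553,.249]);_c,_s=np.cos(.038),np.sin(.038)
def loc(P): return (P[...,:2]-C)@np.array([[_c,-_s],[_s,_c]])
E
cat > look.py <<'E'
import sys
from h import *
np.set_printoptions(precision=4,suppress=True)
im,d,i=cap('scene'); P=pts(d,i); q=loc(P)
m=(q[...,1]>-.165)&(q[...,1]<-.10)&(q[...,0]>-.04)&(q[...,0]<.09)&(P[...,2]>.09)&(P[...,2]<.2)
print('flap z vs x');
for x in np.arange(-.04,.09,.03):
    k=m&(abs(q[...,0]-x)<.01); print(round(x,2),k.sum(),np.percentile(P[k][:,2],[5,50,95]) if k.sum() else '')
m=(abs(q[...,1]+.06)<.03)&(q[...,0]>-.12)&(q[...,0]<.09)&(P[...,2]>.135)&(P[...,2]<.165)
print('knob',m.sum(),np.percentile(q[m],[5,50,95],axis=0) if m.sum() else '',np.percentile(P[m][:,2],[5,50,95]) if m.sum() else '')
s=env.get_state();print(s['time'],s['ee_pos'],loc(s['ee_pos']))
cv2.imwrite(sys.argv[1],cv2.resize(im[110:260,230:432],(800,592),interpolation=2)[...,::-1])
E
python3 look.py pics/g5.png
```

```text
flap z vs x
-0.04 47 [0.1798 0.1836 0.1868]
-0.01 106 [0.1636 0.1691 0.1757]
0.02 114 [0.1463 0.1521 0.1581]
0.05 113 [0.1275 0.1348 0.1409]
0.08 106 [0.1131 0.1184 0.1235]
knob 250 [[ 0.0051 -0.0866]
 [ 0.038  -0.0699]
 [ 0.0705 -0.0347]] [0.1365 0.1509 0.1635]
11.75 [0.5768 0.1202 0.2363] [ 0.0189 -0.1296]
```

View pics/g5.png

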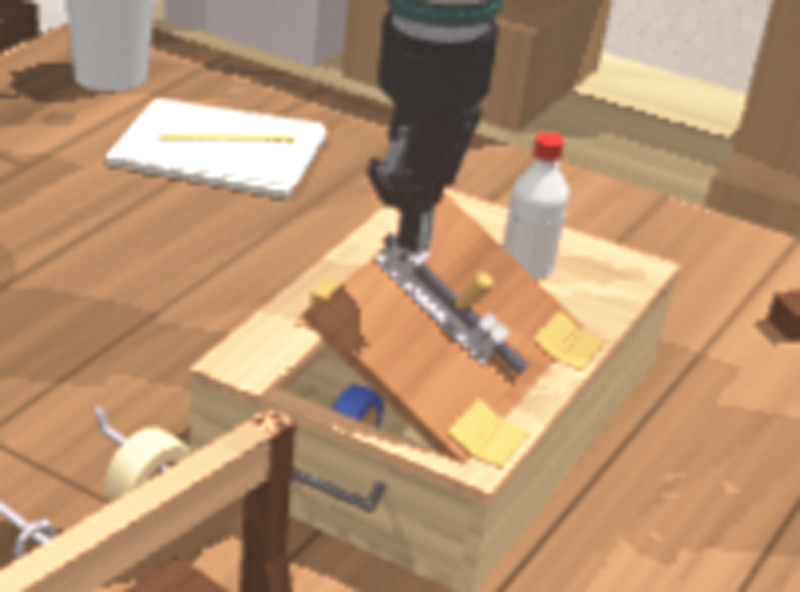

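The flap (about 0.5 rad) is sinking shut by itself. I'll raise the tool and wait.

>>> arm_command(
  commands=[
    [0.03, 0, -0.02, 0, 0, 0, 1],
    [0.03, 0, 0, 0, 0, 0, 1],
    [0.03, 0, 0, 0, 0, 0, 1],
    [0, 0, 0, 0, 0, 0, 1],
    [0, 0, 0, 0, 0, 0, 1],
    [0, 0, 0, 0, 0, 0, 1],
    [0, 0, 0, 0, 0, 0, 1],
    [0, 0, 0, 0, 0, 0, 1],
    [0, 0, 0, 0, 0, 0, 1],
    [0, 0, 0, 0, 0, 0, 1],
    [0, 0, 0, 0, 0, 0, 1],
    [0, 0, 0, 0, 0, 0, 1],
  ],
)

```text
time: 12.95
ee_pos: [0.6666, 0.1236, 0.2564]
tcp_rot: [3.142, -0.0, 0.038]
contact_force: [0.1, -0.2, 0.5]
grip_width: -0.001
grip_force: 0.0
```

```bash
python3 look.py pics/g6.png
```

```text
flap z vs x
-0.04 42 [0.1037 0.106  0.1075]
-0.01 80 [0.1033 0.1059 0.1079]
0.02 81 [0.1039 0.1061 0.1083]
0.05 86 [0.1036 0.1058 0.1079]
0.08 86 [0.105  0.1074 0.1095]
knob 31 [[ 0.0112 -0.0702]
 [ 0.0173 -0.0659]
 [ 0.0223 -0.0598]] [0.1356 0.1489 0.1569]
13.0 [0.6667 0.1237 0.2564] [ 0.1088 -0.1296]
```

View pics/g6.png

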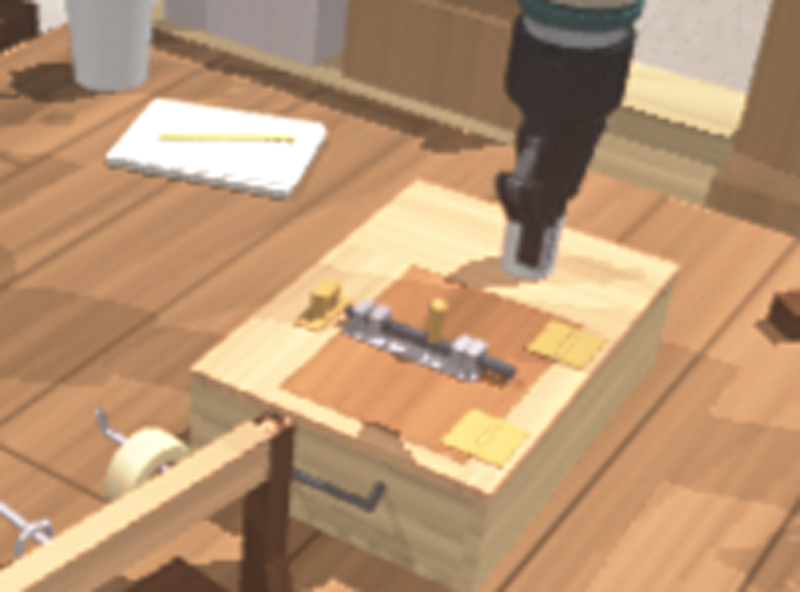

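The flap is shut and flush (z 0.106) and the knob stands at crop (436,318), chest x of about 0.014. I'll come down behind it with closed fingers.

>>> arm_command(
  commands=[
    [-0.018, -0.023, 0, 0, 0, 0, 1],
    [-0.018, -0.023, 0, 0, 0, 0, 1],
    [-0.018, -0.023, 0, 0, 0, 0, 1],
    [0, 0, 0.03, 0, 0, 0, 1],
    [0, 0, 0.03, 0, 0, 0, 1],
    [0, 0, 0.03, 0, 0, 0, 1],
    [0, 0, 0.02, 0, 0, 0, 1],
    [0, 0, 0.01, 0, 0, 0, 1],
    [0, 0, 0, 0, 0, 0, 1],
    [-0.01, 0, 0, 0, 0, 0, 1],
    [-0.01, 0, 0, 0, 0, 0, 1],
    [-0.01, 0, 0, 0, 0, 0, 1],
    [0, 0, 0, 0, 0, 0, 1],
  ],
)

```text
time: 14.3
ee_pos: [0.5792, 0.1896, 0.1375]
tcp_rot: [-3.141, -0.001, 0.039]
contact_force: [0.1, -0.4, 0.0]
grip_width: -0.004
grip_force: 0.0
```

>>> arm_command(
  commands=[
    [0, 0, 0.002, 0, 0, 0, 1],
    [-0.006, 0, 0, 0, 0, 0, 1],
    [-0.006, 0, 0, 0, 0, 0, 1],
    [-0.006, 0, 0, 0, 0, 0, 1],
  ],
)

```text
time: 14.7
ee_pos: [0.5627, 0.1888, 0.1346]
tcp_rot: [-3.141, -0.002, 0.038]
contact_force: [4.4, 0.9, 0.7]
grip_width: -0.002
grip_force: 1.9
```

```bash
python3 look.py pics/g7.png
```

```text
flap z vs x
-0.04 36 [0.1043 0.1059 0.1075]
-0.01 82 [0.1035 0.1058 0.1077]
0.02 84 [0.1035 0.1059 0.1082]
0.05 87 [0.1036 0.1056 0.1079]
0.08 87 [0.1045 0.107  0.1099]
knob 81 [[-0.0145 -0.0752]
 [ 0.0051 -0.0682]
 [ 0.0174 -0.0584]] [0.1388 0.1513 0.1626]
14.75 [0.5611 0.1887 0.1345] [ 0.0058 -0.0605]
```

View pics/g7.png

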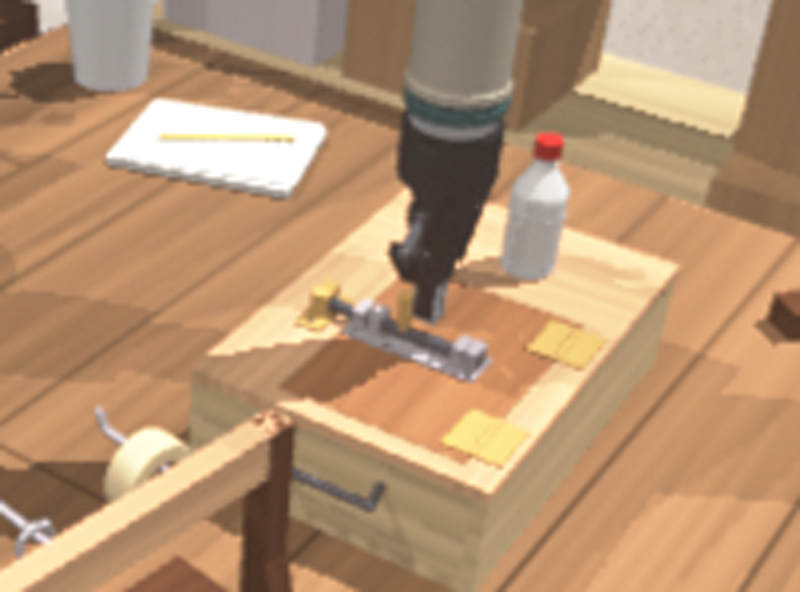

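The fingers are pushing the knob (crop (405,305)) and the rod tip has reached the keeper at (325,300). I'll continue to the stop.

>>> arm_command(
  commands=[
    [-0.004, 0, 0, 0, 0, 0, 1],
    [-0.004, 0, 0, 0, 0, 0, 1],
    [-0.004, 0, 0, 0, 0, 0, 1],
    [-0.003, 0, 0, 0, 0, 0, 1],
    [0, 0, 0, 0, 0, 0, 1],
  ],
)

```text
time: 15.25
ee_pos: [0.5509, 0.1884, 0.1348]
tcp_rot: [-3.14, -0.008, 0.038]
contact_force: [10.4, -0.1, -4.4]
grip_width: 0.0
grip_force: 5.5
```

>>> arm_command(
  commands=[
    [-0.003, 0, 0, 0, 0, 0, 1],
    [-0.003, 0, 0, 0, 0, 0, 1],
    [0, 0, 0, 0, 0, 0, 1],
  ],
)

```text
time: 15.55
ee_pos: [0.5507, 0.1885, 0.1354]
tcp_rot: [-3.138, -0.019, 0.037]
contact_force: [22.0, 1.3, -13.5]
grip_width: 0.004
grip_force: 11.1
```

```bash
python3 look.py pics/g8.png
python3 - <<'E'
import cv2; a=cv2.imread('pics/g8.png')[200:420,230:560]; cv2.imwrite('pics/g8c.png',cv2.resize(a,(800,533)))
E
```

```text
flap z vs x
-0.04 40 [0.1033 0.1059 0.1075]
-0.01 88 [0.1036 0.106  0.1088]
0.02 82 [0.1038 0.1059 0.1077]
0.05 85 [0.1037 0.1063 0.108 ]
0.08 84 [0.1046 0.107  0.1098]
knob 80 [[-0.0258 -0.0744]
 [-0.0068 -0.067 ]
 [ 0.005  -0.0547]] [0.1371 0.1502 0.1627]
15.6 [0.5508 0.1885 0.1354] [-0.0045 -0.0604]
```

View pics/g8c.png

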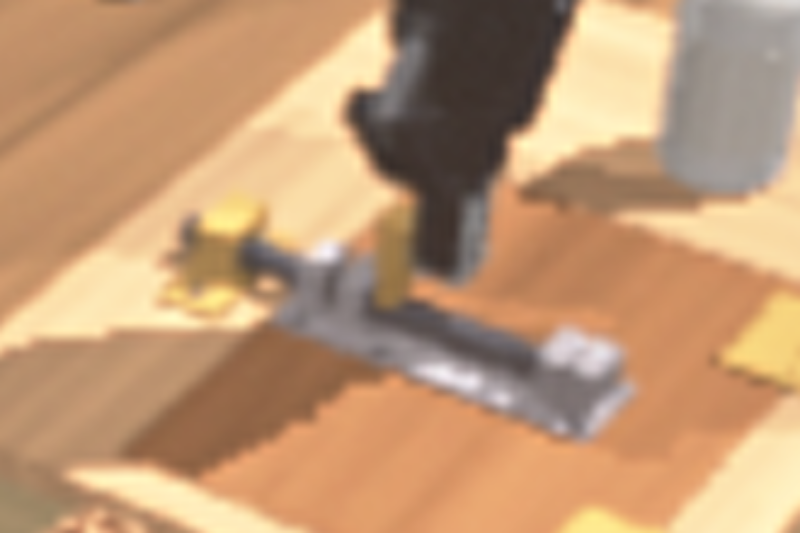

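The rod passes through the keeper with its tip out beyond (crop (190,230)), and it held against 22 N, so it is at its stop. I'll back off and rise.

>>> arm_command(
  commands=[
    [0.008, 0, 0, 0, 0, 0, 1],
    [0.012, 0, 0, 0, 0, 0, 1],
    [0, 0, -0.03, 0, 0, 0, 1],
    [0, 0, -0.04, 0, 0, 0, 1],
    [0, 0, -0.04, 0, 0, 0, 1],
    [0, 0, -0.04, 0, 0, 0, 1],
    [0, 0, 0, 0, 0, 0, 1],
    [0, 0, 0, 0, 0, 0, 1],
  ],
)

```text
time: 16.4
ee_pos: [0.5597, 0.1886, 0.2844]
tcp_rot: [3.141, 0.002, 0.039]
contact_force: [0.0, -0.7, 0.5]
grip_width: -0.003
grip_force: 0.0
```

```bash
python3 look.py pics/g9.png
python3 - <<'E'
from h import *
im,d,i=cap('scene');P=pts(d,i);q=loc(P)
m=(abs(q[...,1]+.06)<.012)&(q[...,0]<-.093)&(q[...,0]>-.115)&(P[...,2]>.110)&(P[...,2]<.125)
print('tip',m.sum(),q[m].min(0) if m.sum() else '')
print(env.job_done())
E
```

```text
flap z vs x
-0.04 41 [0.1043 0.1061 0.1079]
-0.01 82 [0.1035 0.1058 0.1086]
0.02 79 [0.1036 0.1061 0.108 ]
0.05 89 [0.1041 0.1062 0.108 ]
0.08 89 [0.105  0.1074 0.1096]
knob 32 [[-0.0281 -0.0701]
 [-0.021  -0.0662]
 [-0.0158 -0.0606]] [0.1366 0.1483 0.1554]
16.45 [0.5592 0.1883 0.2832] [ 0.0039 -0.0609]
tip 5 [-0.10197375 -0.06929324]
the job is handed in; nothing more can be done
None
```

The job is handed in at about 16.5 s: the blue tape is in the empty compartment, the flap is shut, and the bolt is home through the keeper (it held at its stop against 22 N); the cream tape, brush, glue bottle and plane were not touched.

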